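Zero the chart recorder with the reset stylus

TASK

The chart recorder on the desk has to be zeroed. First push the small ball-ended pen-lift lever on its pen carriage all the way back, away from the recorder's front edge, so that the pen swings up off the chart; then take the long slim metal stylus out of the wooden tool stand, reach it point first down the round hole in the recorder's top and press the recessed button at the bottom fully down. Finish while holding: the program ends with the stylus still gripped by its handle and holding the button down and the pen still up, with the jar, microphone, mug and the stubby screwdriver left where they stand.

Things in the scene. Friction and masses are not known exactly. Their poses are not given: they have to be found in the camera images.
- recorder: flat metal chart recorder fixed to the desk: 200 mm along its x, 260 mm along y, top 75 mm high. Origin: centre of its underside; -x is its front edge, facing the robot. Paper chart on top. At x = 60 mm a rail along y (27 mm above the top) carries the pen carriage (50 mm wide, 34 mm above the top), which starts anywhere along 40 mm of it and is stiff (25 N) to slide.
- lift_knob (a point): centre of the black 14 mm ball on the pen-lift lever, a 6 mm rod at the carriage's +y side, 50 mm from pivot to ball; pivot axis along the recorder's y, 103 mm above the desk. Pen down: leans 0.35 rad to the front (-x), ball 150 mm high. Pushed back: over the top to 0.35 rad towards +x, ball travel 34 mm. About 1 N moves it; it stays where left.
- pen_lift (a joint): angle of the pen-lift lever: 0 = pen down on the chart, lever leaning to the front; 0.7 rad = fully back against its stop, pen up. The pen arm turns on the same pivot, 74 mm to the -y side of the lever, reaching 85 mm towards -x; the pen ends about 55 mm above the pivot.
- well_mouth (a point): centre of the mouth of the round hole near the recorder's front right (-x, -y) corner, level with the top of the 28 mm ring around it, which stands 3 mm above the case top (mouth 78 mm above the desk); axes as the recorder's. The hole is vertical, 16 mm in diameter; the released button's top lies 37 mm below this point.
- zero_button (a joint): how far the recessed button is pressed down: 0 = released, 0.006 m = fully down. Round, 13.6 mm across, 700 N/m spring: about 1.4 N starts it, 5.6 N holds it fully down against its rigid stop.
- tool_stand: wooden block fixed to the desk, 60 mm (x) by 130 mm (y) by 58 mm high, origin at the centre of its underside. Two equal vertical sockets, 11 mm in diameter and open to the desk, at y = +35 mm and y = -35 mm; the stylus stands in one of them, the stubby screwdriver in the other, in either order.
- stylus_grip (a point): centre of the handle of the loose aluminium stylus (about 50 g), upright in the stand. Handle 16 mm in diameter, 80 mm long, its lower shoulder resting on the stand (58 to 138 mm above the desk); below it a straight shaft 8 mm in diameter, 52 mm long. This point is 40 mm below the handle's top and 92 mm above the shaft's tip; z points from tip to handle.
- stylus_tip (a point): end of the stylus's shaft, on its axis, 92 mm below the handle's centre; starts 6 mm above the desk inside the socket
- driver_mid (a point): the loose stubby screwdriver in the other socket: fat black handle 30 mm in diameter, 58 to 102 mm above the desk, shank only 28 mm long, too short for the hole. Point 80 mm above the desk, on its axis. To be left alone.
- jar_mid (a point): loose closed frosted glass jar, 72 mm in diameter, 100 mm tall; point half-way up. To be left alone.
- mic_mid (a point): loose black hand microphone lying flat, 58 by 95 by 32 mm; point at its centre. To be left alone.
- mug_mid (a point): loose white mug, 76 mm in diameter without its handle, 85 mm tall; point half-way up. To be left alone.
Not all that is in view belongs to the job. Of the things that look like the part that bears stylus_grip, the smallest one is meant.

How it is judged:
By the outcome, as a careful person would: the job done as asked, in the order asked, and still so for the second after the job is handed in, while the arm keeps its last pose, push and grip.
It also fails if it takes over 54 s, if anything falls off the work surface, if the arm or the gripper's body presses on something with over 40 N, if the wrist force passes 120 N, or if a joint passes its speed limit or range.

ROBOT

A 6-joint arm with a two-finger parallel gripper is mounted at the origin on the work surface. World frame = base frame: x ahead of the robot, y to its left, z up, the work surface at z = 0. Lengths are in m, angles in rad, forces in N, time in s.
With the tool pointing down it reaches from about 0.35 to 0.775 m from the base axis. Payload 7.3 kg.
Tool frame: the origin (TCP) lies midway between the tips of the shut fingers; the grasp point (between the pads) lies 19 mm behind it (robot.grasp_offset is the z of the grasp point in the tool frame, in m); z points along the fingers, y is the direction in which the jaws open and shut (so a half turn about z gives the same grasp; the last joint's range is limited). The gripper opens to 92 mm and grips with 3 to 60 N. Pads are 19 mm wide; open, the fingers measure 130 mm over their backs; the gripper's body (75 mm by 190 mm) begins 47 mm behind the grasp point.
Start: joints at [0.971, 0.342, 1.524, -0, 1.275, -0.146], TCP at [0.23, 0.472, 0.199] pointing down, gripper open.
Joint ranges: [-2.53, 2.53], [-0.77, 2.02], [0.04, 2.7], [-1, 4.14], [0.28, 2.66], [-3.11, 3.11]. Speed limits (rad/s): [2.57, 2.57, 3.14, 3.14, 3.14, 3.14].

INTERFACE

Orientations are given as [roll, pitch, yaw] about the fixed x, y, z axes, in that order (R = Rz(yaw) Ry(pitch) Rx(roll)).
In Python, from cell import observe, imaging, workorder, robot gives the robot as it stands. The module is installed in compiled form; this text tells all that it offers.
- The arm moves only by the tool send_rows, never from a script. Its argument "series" is a list of rows, each a list of 7 numbers: the shift along the tool's x, y, z in m, then the turn, a rotation vector about the tool's x, y, z in rad, then the closure, from 0 (fully open) to 1 (shut). A call has 1 to 5 rows; each row shifts and turns the commanded pose from where the row before left it, along the tool's axes as they then stand; what a row does not reach is not made up. A row lasts 1/12 s, in which the tool goes at most 41.7 mm and 7.16 degrees, less where a joint would pass 70% of its speed; a pose out of reach is approached as far as the arm can. A call is refused whole if a number of a shift passes 0.0417 or a number of a turn 0.125, either way. A call with a gripper value outside its range is refused whole. The fingers move at their own pace and stop on an object; "newtons" is the grip in N (left out, the last holds). Time passes only in rows, so rows that do not move let the fingers close. It gives the time, the measured TCP pose, the force and the opening at its end, in the units of the state.
- observe(): the state, without advancing time (a new reading comes with each control period).
- imaging.read_camera(name): name is "side" or "top"; returns a dict with "color" (420x560x3 uint8, red, green, blue), "range_z" (420x560 float32, m along the optical axis (not along the pixel's ray), 0 where there is no reading), "vfov" (degrees; the focal length in pixels is half the picture's height over the tangent of half this angle, whatever the lens; pixels are square), "cx", "cy" (the principal point, pixels), "T" (4x4, takes a point from camera to world coordinates). Camera axes: x right, y down, z forward; pixel columns grow to the right and rows downward; lengths in m; the calibration is good to about 2 mm. A picture is of the moment at which its call begins.
- workorder.hand_in(): hands the job in, once; it reports no verdict.
The state is a dict: "time": time; "qpos": joint angles; "qvel": joint speeds; "joint_efforts": joint torques, N m; "tool_pos": TCP position; "tool_rot": TCP orientation; "contact_force": force on the tool from outside, world axes, zero at the start; "torque": the same for the moment, N m; "opening": finger opening in m.
Only numpy, scipy, OpenCV 4.12 (cv2) and the standard library are available. Lean on these libraries where they do the work, as an engineer would, in place of code of your own. Each camera call takes 0.05 s, during which the arm holds its last target.

## Working session

There is one attempt and no reset: what is moved stays moved. The work goes in short steps, Python scripts to look and compute and a tool call to move; the robot and the scene stay as the last step left them, time stands still between calls to the robot, and variables do not carry over. Pictures are saved under pics/ and viewed, and the job is handed in when it is done.

Besides the shell and the picture viewer there is one more tool, called after "Call:" as a command line: name --pt "numbers of a row" for each row, then --argument value for the rest. send_rows: Moves the arm, as the interface text tells. Its arguments: {"type":"object","properties":{"series":{"type":"array","items":{"type":"array","items":{"type":"number"}}},"newtons":{"type":"number"}},"required":["series"]}

```bash
mkdir -p pics
cat > h.py <<'E'
import numpy as np, cv2
from cell import observe, imaging, workorder, robot
def cam(n):
    d=imaging.read_camera(n); h,w=d['color'].shape[:2]
    d['f']=h/2/np.tan(np.radians(d['vfov'])/2); return d
def ray(d,u,v):
    r=np.array([(u-d['cx'])/d['f'],(v-d['cy'])/d['f'],1.]); T=np.array(d['T'])
    return T[:3,3],T[:3,:3]@r
def plane(d,u,v,z):
    o,r=ray(d,u,v); return o+r*(z-o[2])/r[2]
def pts(d):
    z=d['range_z']; h,w=z.shape; u,v=np.meshgrid(np.arange(w),np.arange(h))
    P=np.stack([(u-d['cx'])/d['f']*z,(v-d['cy'])/d['f']*z,z],-1); T=np.array(d['T'])
    return P@T[:3,:3].T+T[:3,3]
def proj(d,p):
    T=np.array(d['T']); q=T[:3,:3].T@(np.array(p)-T[:3,3]); return d['cx']+d['f']*q[0]/q[2], d['cy']+d['f']*q[1]/q[2]
def save(n,im,s=1):
    cv2.imwrite('pics/'+n,cv2.resize(im[:,:,::-1],None,fx=s,fy=s,interpolation=cv2.INTER_CUBIC))
E
python3 - <<'E'
from h import *
for n in('side','top'):
    d=cam(n); save(n+'0.png',d['color'],1.4); np.savez(n+'0.npz',**d); print(n,d['vfov'],d['cx'],d['cy'],np.round(d['T'],3).tolist())
s=observe(); print({k:np.round(v,3).tolist() for k,v in s.items()}, robot.grasp_offset)
E
```

```text
side 47.59414996639285 276.0109669550771 207.2248744724584 [[0.801, -0.334, 0.498, 0.046], [-0.599, -0.426, 0.678, -0.758], [-0.014, -0.841, -0.541, 0.746], [0.0, 0.0, 0.0, 1.0]]
top 56.866780387924294 278.58807670254265 208.53762481158654 [[-0.008, -0.998, 0.068, 0.556], [-1.0, 0.009, 0.012, 0.028], [-0.012, -0.068, -0.998, 1.198], [0.0, 0.0, 0.0, 1.0]]
{'time': 0.1, 'qpos': [0.971, 0.343, 1.525, -0.0, 1.275, -0.146], 'qvel': [0.001, -0.001, 0.0, -0.001, 0.001, 0.001], 'joint_efforts': [0.002, -43.2, -24.47, 0.072, 0.052, -0.0], 'tool_pos': [0.23, 0.472, 0.198], 'tool_rot': [-3.14, -0.0, 2.688], 'contact_force': [-0.452, 0.46, 0.107], 'torque': [0.012, 0.024, 0.017], 'opening': 0.092} -0.0188
```

View pics/side0.png

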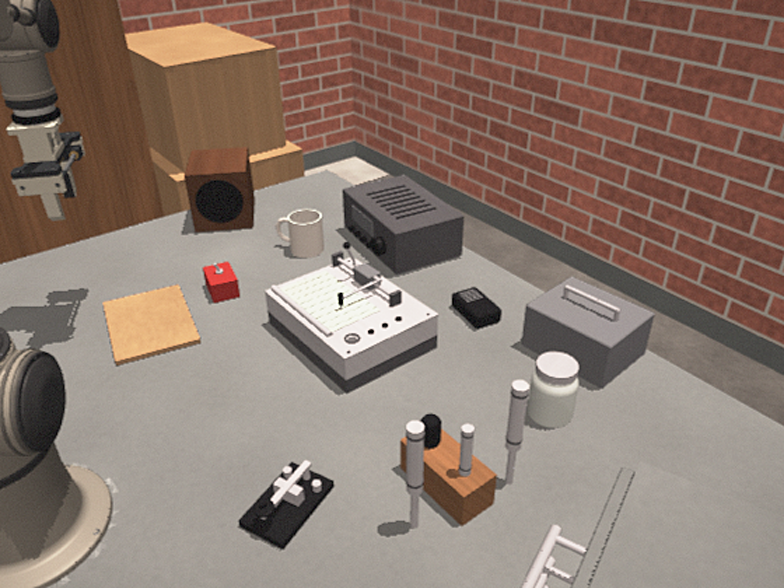

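View pics/top0.png

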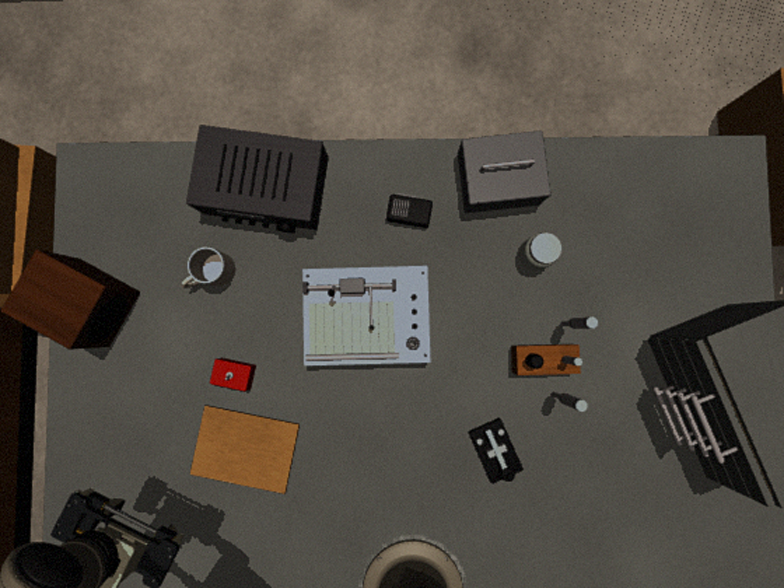

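Look-alikes for the stylus (side picture, displayed pixels): tall rod at (415,470), tall rod at (516,420), short rod in the wooden stand at (467,450). The stubby driver is at (430,430). By the description (smallest, and standing in the stand) I choose (467,450), and will check it in a crop.

Run:
```python
from h import *
S=dict(np.load('side0.npz')); T=dict(np.load('top0.npz'))
a=cv2.resize(S['color'][260:385,265:395],None,fx=3,fy=3,interpolation=2)
b=cv2.resize(T['color'][185:270,212:312],None,fx=4,fy=4,interpolation=2)
c=cv2.resize(T['color'][220:300,355:435],None,fx=4.6,fy=4.6,interpolation=2)
e=cv2.resize(S['color'][165:275,185:315],None,fx=3,fy=3,interpolation=2)
save('c1.png',np.hstack([a[:368,:390],c[:368]])); 
save('c2.png',np.hstack([b[:330],e[:330,:390]]))
P=pts(T); Q=pts(S)
# recorder case top
z=P[...,2]; 
m=(abs(z-0.075)<0.006); m[:180]=0;m[268:]=0;m[:,:200]=0;m[:,320:]=0
pp=P[m][:,:2].astype(np.float32); print(cv2.minAreaRect(pp*1000), m.sum())
m=(abs(z-0.058)<0.006); m[:235]=0;m[280:]=0;m[:,:355]=0;m[:,425:]=0
print(cv2.minAreaRect(P[m][:,:2].astype(np.float32)*1000), m.sum())
for n,(u,v) in dict(jar=(388,178),mug=(147,190),mic=(292,150),sty=(412,258),t1=(423,230),t2=(415,290),drv=(382,258)).items():
    print(n,np.round(P[v,u],3))
```

```text
((585.0957641601562, 93.2330322265625), (200.34176635742188, 260.3619689941406), 1.1278342008590698) 5478
((490.0463562011719, -284.75811767578125), (59.87843704223633, 131.38497924804688), 1.3604038953781128) 765
jar [ 0.715 -0.271  0.098]
mug [0.698 0.45  0.008]
mic [ 0.814 -0.     0.029]
sty [ 0.491 -0.319  0.138]
t1 [ 0.565 -0.336  0.179]
t2 [ 0.411 -0.311  0.177]
drv [ 0.489 -0.247  0.103]
```

Run:
```python
from h import *
d=cam('top'); print(d['range_z'][230:300:6,395:430:4].round(3))
```

```text
[[1.187 1.189 1.163 1.101 1.068 1.041 1.014 1.014 1.19 ]
 [1.19  1.187 1.187 1.191 1.188 1.186 1.19  1.188 1.188]
 [1.189 1.187 1.189 1.19  1.188 1.188 1.188 1.189 1.187]
 [1.126 1.135 1.13  1.129 1.128 1.189 1.188 1.188 1.184]
 [1.132 1.128 1.119 1.126 1.128 1.185 1.183 1.187 1.186]
 [1.13  1.124 1.127 1.126 1.05  1.181 1.185 1.188 1.183]
 [1.127 1.129 1.127 1.13  1.126 1.185 1.181 1.184 1.182]
 [1.185 1.181 1.184 1.178 1.178 1.179 1.181 1.184 1.182]
 [1.178 1.181 1.182 1.18  1.182 1.178 1.182 1.18  1.183]
 [1.179 1.1   1.07  1.043 1.027 1.181 1.177 1.18  1.177]
 [1.18  1.182 1.179 1.041 1.002 1.003 1.002 1.181 1.175]
 [1.179 1.178 1.177 1.175 1.177 1.178 1.177 1.18  1.177]]
```

View pics/c1.png

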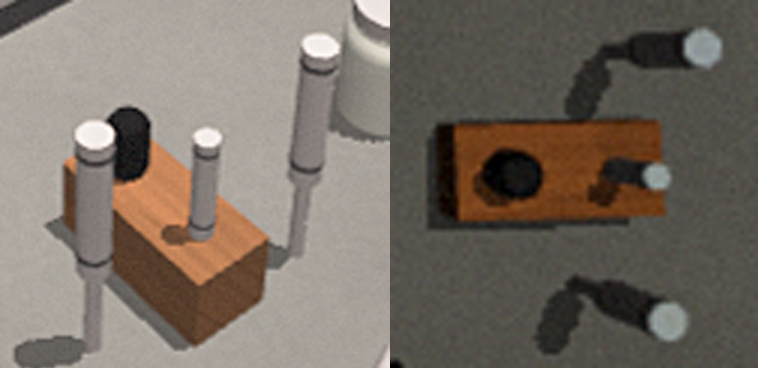

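View pics/c2.png

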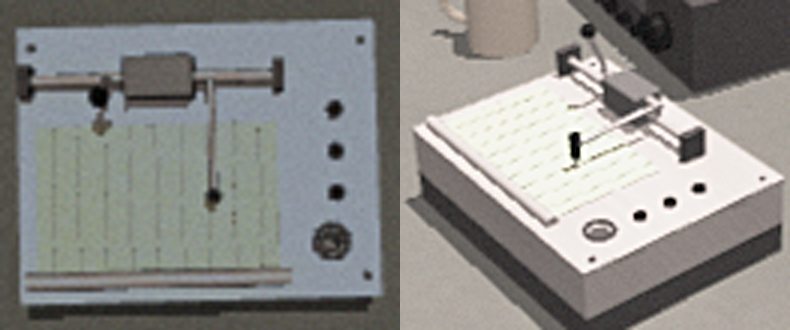

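The crop confirms it: the short 16 mm rod sits in the stand socket on its -y side (top crop at 655,177, top at z=0.138). The two taller rods stand on the desk beside it with tops near 0.178. Next I'll measure the knob and the well.

Run:
```python
from h import *
S=dict(np.load('side0.npz')); T=dict(np.load('top0.npz'))
def blob(d,box,thr,pick=None,inv=False):
    u0,v0,u1,v1=box; g=cv2.cvtColor(d['color'],cv2.COLOR_RGB2GRAY)[v0:v1,u0:u1]
    m=((g<thr) if not inv else (g>thr)).astype(np.uint8); n,l,st,c=cv2.connectedComponentsWithStats(m)
    for i in range(1,n):
        if st[i,4]>4: print('  ',np.round(c[i]+[u0,v0],2),st[i])
print('top knob');blob(T,(228,203,245,222),45)
print('side knob');blob(S,(240,168,258,184),50)
print('well');blob(T,(285,236,306,254),110)
print('well side');blob(S,(240,232,262,252),120)
print('stylus');blob(T,(403,250,420,266),140,inv=True)
# recorder frame
a=np.radians(1.13); R=np.array([[np.cos(a),-np.sin(a)],[np.sin(a),np.cos(a)]]); c=np.array([.5851,.0932])
for z in(.15,): print('knob', [np.round(plane(T,u,v,z),4) for u,v in [(236.2,209.2)]])
for lab,p in dict(frontright=(-100,-130,75),fl=(-100,130,75),bl=(100,130,75),br=(100,-130,75)).items():
    w=np.r_[c+R@(np.array(p[:2])/1e3),.075]; print(lab,np.round(proj(T,w),1),np.round(proj(S,w),1))
```

```text
top knob
   [236.47 208.63] [ 7  3  4  6 19]
side knob
   [256.   168.89] [14  0  4  4  9]
   [247.25 174.67] [ 6  5  4  4 12]
well
   [294.55 244.96] [ 5  4 10 10 78]
well side
   [251.42 241.38] [ 6  6 11  7 26]
   [259.6 250.6] [18 18  4  2  5]
stylus
   [412.79 258.  ] [ 8  6  5  5 19]
knob [array([0.6261, 0.1557, 0.15  ])]
frontright [307.  258.4] [245.7 256.5]
fl [216.7 260.8] [188.7 207.9]
bl [215.5 191.8] [251.2 183.6]
br [304.7 189.2] [312.4 224.4]
```

```bash
python3 - <<'E'
from h import *
S=dict(np.load('side0.npz')); T=dict(np.load('top0.npz'))
def tri(a,b):
    (o1,r1),(o2,r2)=ray(T,*a),ray(S,*b)
    A=np.stack([r1,-r2],1); s=np.linalg.lstsq(A,o2-o1,rcond=None)[0]
    p,q=o1+s[0]*r1,o2+s[1]*r2; return np.round((p+q)/2,4),np.round(p-q,4)
print('knob',tri((236.47,208.9),(247.25,174.67)))
print('well',tri((294.55,244.96),(251.42,241.38)))
print('knob T',plane(T,236.47,208.9,.15),'S',plane(S,247.25,174.67,.15))
print('well T',plane(T,294.55,244.96,.078),'S',plane(S,251.42,241.38,.078))
print('sty T',plane(T,412.79,258,.138))
g=cv2.cvtColor(S['color'],cv2.COLOR_RGB2GRAY)
m=(g[295:312,325:345]>185).astype(np.uint8); n,l,st,c=cv2.connectedComponentsWithStats(m)
for i in range(1,n): print(c[i]+[325,295],st[i],plane(S,*(c[i]+[325,295]),.138))
a=np.radians(1.13); R=np.array([[np.cos(a),-np.sin(a)],[np.sin(a),np.cos(a)]]); c=np.array([.5851,.0932])
for p in (plane(T,236.47,208.9,.15),plane(T,294.55,244.96,.078),plane(S,251.42,241.38,.078)): print('rec',R.T@(p[:2]-c))
E
cat > go.py <<'E'
import sys
from h import *
# usage: go.py x y z [yaw]
from scipy.spatial.transform import Rotation as Ro
s=observe(); p=np.array(s['tool_pos']); R=Ro.from_euler('xyz',s['tool_rot']).as_matrix()
t=np.array(list(map(float,sys.argv[1:4])))
d=R.T@(t-p)
print('t',round(s['time'],2),'pos',p.round(4),'rot',np.round(s['tool_rot'],4),'F',np.round(s['contact_force'],2),'op',round(s['opening'],4),'q',np.round(s['qpos'],2))
print('tool delta',d.round(4),'rows>=',np.linalg.norm(d)/0.0417)
if len(sys.argv)>4:
    Rt=(Ro.from_euler('z',float(sys.argv[4]))*Ro.from_euler('x',np.pi)).as_matrix()
    print('turn rotvec (tool)',Ro.from_matrix(R.T@Rt).as_rotvec().round(4))
    print('delta in turned frame',(Rt.T@(t-p)).round(4))
E
python3 go.py 0.595 0.156 0.25 3.1416
```

```text
knob (array([0.6265, 0.1547, 0.1534]), array([ 0.0004, -0.0002, -0.    ]))
well (array([ 0.5269, -0.0036,  0.0784]), array([-0.0007,  0.0005,  0.    ]))
knob T [0.62692903 0.15499125 0.15      ] S [0.62963297 0.16001786 0.15      ]
well T [ 0.52649886 -0.00338489  0.078     ] S [ 0.52751322 -0.00334968  0.078     ]
sty T [ 0.49050216 -0.32081116  0.138     ]
[333.88235294 305.25490196] [ 4  7 10  7 51] [ 0.49347449 -0.3183833   0.138     ]
rec [0.04303948 0.06095432]
rec [-0.06049448 -0.09541044]
rec [-0.05947963 -0.09539524]
t 0.15 pos [0.23   0.4716 0.198 ] rot [-3.1405e+00 -1.0000e-04  2.6878e+00] F [-0.45  0.12 -0.19] op 0.0918 q [ 0.97  0.34  1.52 -0.    1.28 -0.15]
tool delta [-0.4664 -0.1237 -0.0519] rows>= 11.639215764855429
turn rotvec (tool) [-1.000e-03 -4.000e-04 -4.538e-01]
delta in turned frame [-0.365  -0.3156 -0.052 ]
```

Call:
send_rows --pt "0 0 -0.018 0 0 -0.1134 1" --pt "0 0 -0.018 0 0 -0.1134 1" --pt "0 0 -0.018 0 0 -0.1134 1" --pt "0 0 -0.018 0 0 -0.1134 1" --newtons 20

```text
time: 0.48
tool_pos: [0.23, 0.4717, 0.2711]
tool_rot: [-3.141, -0.0, -3.136]
contact_force: [-0.3, 0.2, 0.4]
opening: 0.0696
```

Call:
send_rows --pt "-0.025 -0.021 0 0 0 0 1" --pt "-0.025 -0.021 0 0 0 0 1" --pt "-0.025 -0.021 0 0 0 0 1" --pt "-0.025 -0.021 0 0 0 0 1" --pt "-0.025 -0.021 0 0 0 0 1"

```text
time: 0.9
tool_pos: [0.3559, 0.3657, 0.2704]
tool_rot: [-3.141, -0.0, -3.141]
contact_force: [0.3, 0.0, -1.0]
opening: 0.0363
```

Call:
send_rows --pt "-0.025 -0.021 0 0 0 0 1" --pt "-0.025 -0.021 0 0 0 0 1" --pt "-0.025 -0.021 0 0 0 0 1" --pt "-0.025 -0.021 0 0 0 0 1" --pt "-0.025 -0.021 0 0 0 0 1"

```text
time: 1.32
tool_pos: [0.481, 0.2605, 0.2703]
tool_rot: [-3.141, -0.0, 3.141]
contact_force: [0.6, 0.4, 0.5]
opening: 0.0035
```

```bash
python3 go.py 0.597 0.155 0.25 3.1416
```

```text
t 1.32 pos [0.481  0.2605 0.2703] rot [-3.1415e+00 -5.0000e-04  3.1413e+00] F [0.55 0.35 0.45] op 0.0035 q [ 0.36  0.34  1.33  0.    1.47 -1.21]
tool delta [-0.116  -0.1055  0.0202] rows>= 3.7916497779708647
turn rotvec (tool) [-0.0001 -0.0005 -0.0003]
delta in turned frame [-0.116  -0.1055  0.0203]
```

Call:
send_rows --pt "-0.0275 -0.0265 0.005 0 0 0 1" --pt "-0.0275 -0.0265 0.005 0 0 0 1" --pt "-0.0275 -0.0265 0.005 0 0 0 1" --pt "-0.0275 -0.0265 0.005 0 0 0 1" --pt "0 0 0.03 0 0 0 1"

```text
time: 1.73
tool_pos: [0.5967, 0.1506, 0.2235]
tool_rot: [-3.141, 0.01, 3.136]
contact_force: [-0.4, 0.7, 0.2]
opening: 0.0
```

Call:
send_rows --pt "0 0 0.03 0 0 0 1" --pt "0 0 0.025 0 0 0 1" --pt "0 0 0.02 0 0 0 1" --pt "0 0 0 0 0 0 1"

```text
time: 2.07
tool_pos: [0.5872, 0.1552, 0.1404]
tool_rot: [-3.14, -0.009, 3.141]
contact_force: [-0.5, -0.0, -0.5]
opening: 0.0002
```

```bash
python3 go.py 0.65 0.155 0.140 3.1416
python3 - <<'E'
from h import *
T=cam('top');S=cam('side')
b=cv2.resize(T['color'][165:265,202:302],None,fx=4,fy=4,interpolation=2)
e=cv2.resize(S['color'][120:240,185:285],None,fx=3.9,fy=3.3333,interpolation=2)
save('k1.png',np.hstack([b,e[:400]]))
E
```

```text
t 2.07 pos [0.5872 0.1552 0.1404] rot [-3.1404 -0.0094  3.141 ] F [-0.45 -0.01 -0.49] op 0.0002 q [ 0.13  0.55  1.36  0.    1.24 -1.44]
tool delta [-0.0628 -0.0002 -0.0002] rows>= 1.5064854754098351
turn rotvec (tool) [-0.0012 -0.0094 -0.0006]
delta in turned frame [-0.0628 -0.0002  0.0004]
```

View pics/k1.png

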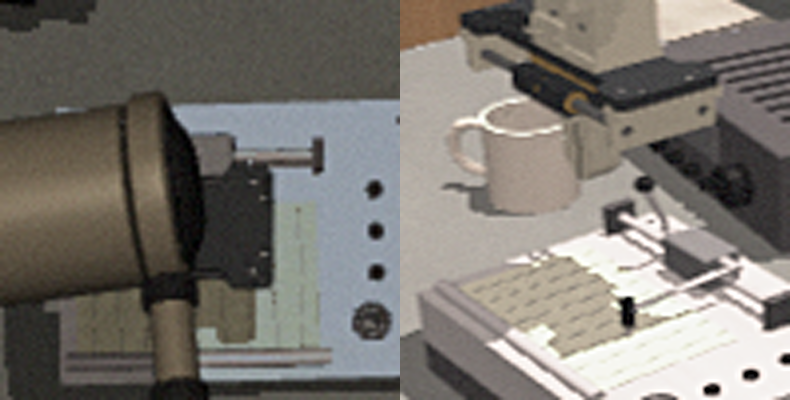

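Call:
send_rows --pt "-0.01 0 0 0 0 0 1" --pt "-0.01 0 0 0 0 0 1" --pt "-0.007 0 0 0 0 0 1" --pt "-0.005 0 0 0 0 0 1"

```text
time: 2.5
tool_pos: [0.6235, 0.156, 0.1473]
tool_rot: [3.141, 0.003, 3.142]
contact_force: [-0.5, -0.9, 0.5]
opening: 0.0008
```

Call:
send_rows --pt "-0.005 0 0 0 0 0 1" --pt "-0.005 0 0 0 0 0 1" --pt "-0.004 0 0 0 0 0 1" --pt "-0.003 0 0 0 0 0 1"

```text
time: 2.83
tool_pos: [0.6395, 0.1558, 0.1456]
tool_rot: [3.141, 0.0, 3.141]
contact_force: [0.6, 0.3, 0.2]
opening: 0.0002
```

```bash
python3 go.py 0.6445 0.155 0.140 3.1416
python3 - <<'E'
from h import *
T=cam('top');S=cam('side')
e=cv2.resize(S['color'][120:240,185:315],None,fx=4,fy=4,interpolation=2)
save('k2.png',e)
E
```

```text
t 2.83 pos [0.6395 0.1558 0.1456] rot [3.1415e+00 1.0000e-04 3.1414e+00] F [0.57 0.25 0.21] op 0.0002 q [ 0.12  0.63  1.2   0.    1.32 -1.45]
tool delta [-0.005  -0.0008  0.0056] rows>= 0.18195750518236092
turn rotvec (tool) [ 0.0001  0.0001 -0.0002]
delta in turned frame [-0.005  -0.0008  0.0056]
```

View pics/k2.png

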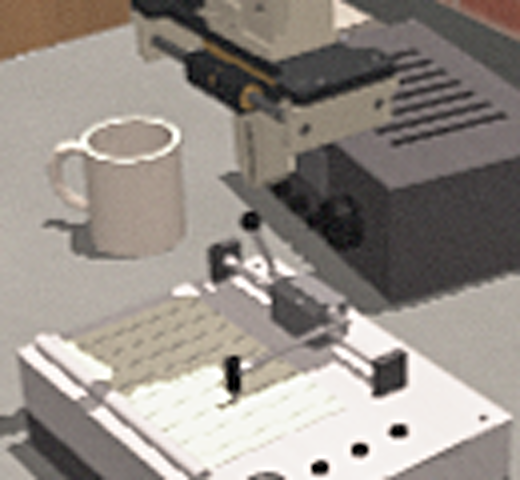

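Run:
```python
from h import *
S=cam('side')
for n,p in dict(tcp=observe()['tool_pos'],knob0=(.627,.155,.15),knob1=(.661,.155,.15),pivot=(.644,.155,.103),knob0b=(.627,.160,.15)).items():
    u,v=proj(S,p); print(n,((u-185)*4).round(),((v-120)*4).round())
Q=pts(S)
for v in range(172,180): print([tuple((Q[v,u]*1000).round().astype(int).tolist()) for u in range(245,251)])
```

```text
tcp 265.0 223.0
knob0 250.0 223.0
knob1 293.0 207.0
pivot 275.0 277.0
knob0b 246.0 220.0
[(780, 410, 0), (782, 406, 2), (783, 402, 3), (785, 400, 3), (788, 398, 3), (794, 402, -1)]
[(775, 402, 2), (626, 159, 157), (625, 153, 159), (628, 153, 159), (629, 150, 159), (789, 394, 0)]
[(771, 396, 2), (620, 151, 159), (626, 155, 155), (626, 150, 157), (630, 151, 156), (632, 150, 155)]
[(620, 155, 155), (622, 154, 154), (622, 149, 156), (626, 151, 154), (627, 148, 155), (630, 148, 154)]
[(763, 384, 3), (620, 152, 153), (623, 151, 152), (624, 147, 154), (628, 149, 152), (632, 150, 150)]
[(762, 382, 1), (622, 154, 149), (623, 152, 149), (625, 150, 149), (628, 150, 148), (774, 372, 1)]
[(753, 369, 5), (762, 377, -1), (762, 371, 1), (627, 153, 144), (631, 154, 142), (632, 151, 143)]
[(751, 365, 4), (756, 367, 2), (760, 368, 0), (760, 362, 2), (630, 153, 140), (633, 153, 139)]
```

Run:
```python
from h import *
S=cam('side');T=cam('top')
Q=pts(S); s=observe(); print(s['tool_pos'])
for v in range(150,170,2): print(v,[tuple((Q[v,u]*1000).round().astype(int).tolist()) for u in range(243,262,3)])
e=cv2.resize(S['color'][130:190,220:300],None,fx=9,fy=9,interpolation=2); save('k3.png',e)
```

```text
[0.63885133 0.15582879 0.1454592 ]
150 [(630, 175, 215), (630, 160, 221), (629, 145, 226), (629, 132, 231), (610, 89, 254), (605, 70, 262), (613, 69, 260)]
152 [(856, 536, 2), (632, 163, 213), (630, 147, 220), (632, 136, 224), (642, 137, 220), (605, 69, 258), (611, 66, 257)]
154 [(848, 524, 1), (628, 159, 210), (628, 144, 216), (634, 140, 216), (642, 138, 214), (604, 69, 253), (612, 68, 251)]
156 [(839, 511, 1), (630, 162, 203), (630, 148, 208), (630, 134, 214), (642, 139, 208), (602, 66, 249), (611, 66, 246)]
158 [(831, 498, 1), (630, 162, 198), (629, 147, 203), (633, 140, 205), (640, 136, 204), (604, 69, 242), (794, 335, 77)]
160 [(819, 479, 4), (630, 162, 192), (629, 147, 198), (632, 138, 201), (642, 140, 197), (651, 139, 194), (794, 334, 71)]
162 [(813, 471, 2), (628, 160, 187), (629, 148, 192), (630, 135, 197), (639, 135, 194), (649, 137, 190), (796, 338, 61)]
164 [(808, 464, -1), (628, 160, 182), (628, 146, 187), (631, 138, 190), (645, 144, 183), (803, 366, 40), (795, 337, 55)]
166 [(798, 449, 1), (805, 441, 2), (627, 146, 182), (638, 148, 178), (797, 374, 32), (801, 364, 35), (798, 342, 45)]
168 [(785, 429, 6), (796, 427, 3), (804, 422, 2), (814, 419, 0), (792, 368, 29), (802, 365, 27), (800, 346, 36)]
```

View pics/k3.png

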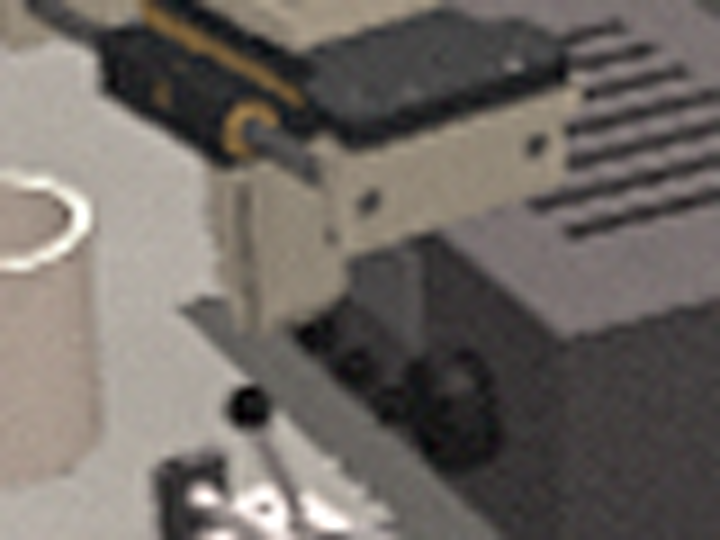

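Run:
```python
from h import *
S=dict(np.load('side0.npz'))
Q=pts(S); print('tcp start proj',proj(S,(.23,.472,.199)), 'tip plus 30', proj(S,(.23,.472,.229)))
for v in range(120,162,4): print(v,[tuple((Q[v,u]*1000).round().astype(int).tolist()) for u in range(30,60,4)])
save('g0.png',S['color'][60:170,0:100],6)
S=cam('side'); Q=pts(S); s=observe(); print({k:np.round(x,3).tolist() for k,x in s.items()})
save('g1.png',S['color'][60:190,180:310],5)
for p in [(.639,.156,.1455),(.639,.156,.175),(.639,.156,.2115)]: u,v=proj(S,p); print((u-180)*5,(v-60)*5)
```

```text
tcp start proj (np.float64(48.97576564542507), np.float64(158.41312307904397)) tip plus 30 (np.float64(45.749703176326136), np.float64(147.78258883569777))
120 [(204, 395, 335), (210, 384, 337), (218, 382, 336), (226, 379, 335), (243, 437, 312), (266, 519, 279), (420, 1325, -19), (434, 1318, -20)]
124 [(199, 382, 331), (207, 381, 329), (214, 375, 329), (222, 372, 328), (234, 398, 317), (262, 510, 273), (416, 1326, -36), (431, 1324, -39)]
128 [(197, 384, 321), (204, 379, 321), (212, 374, 320), (220, 372, 319), (231, 389, 310), (259, 508, 263), (411, 1323, -52), (429, 1336, -61)]
132 [(196, 394, 308), (204, 393, 306), (211, 382, 308), (218, 376, 308), (226, 376, 306), (256, 510, 252), (408, 1331, -72), (423, 1326, -75)]
136 [(193, 394, 299), (201, 392, 298), (209, 387, 297), (216, 379, 298), (224, 377, 297), (254, 512, 240), (264, 517, 236), (418, 1324, -91)]
140 [(194, 420, 280), (201, 411, 281), (46, -758, 746), (352, 1325, -91), (242, 514, 232), (252, 513, 229), (260, 508, 229), (414, 1325, -109)]
144 [(303, 1322, -95), (199, 415, 270), (207, 411, 269), (216, 415, 265), (361, 1315, 
[... 420 characters left out ...]
234), (209, 419, 234), (218, 422, 230), (364, 1322, -169), (379, 1319, -173), (396, 1332, -183)]
160 [(284, 1328, -166), (299, 1324, -169), (314, 1327, -175), (329, 1327, -180), (344, 1327, -184), (360, 1327, -190), (375, 1327, -194), (390, 1322, -197)]
{'time': 3.133, 'qpos': [0.123, 0.628, 1.197, 0.0, 1.316, -1.448], 'qvel': [0.002, -0.001, -0.0, 0.0, -0.0, -0.0], 'joint_efforts': [-0.038, -57.438, -24.86, -0.027, 0.084, 0.0], 'tool_pos': [0.639, 0.156, 0.146], 'tool_rot': [3.142, -0.0, 3.141], 'contact_force': [0.065, -0.42, 0.153], 'torque': [0.044, -0.003, -0.031], 'opening': 0.0}
355.9128096044742 578.4787700798353
353.4767093396316 528.1313822512116
350.3731667512872 463.9898259314384
```

View pics/g0.png

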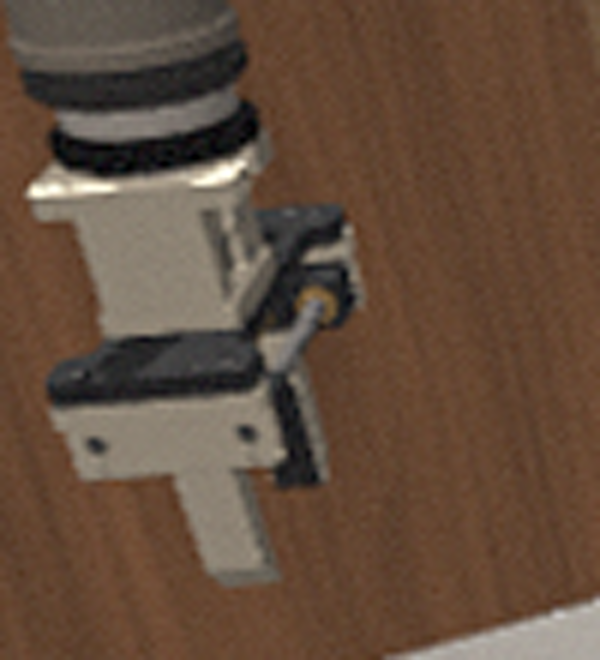

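View pics/g1.png

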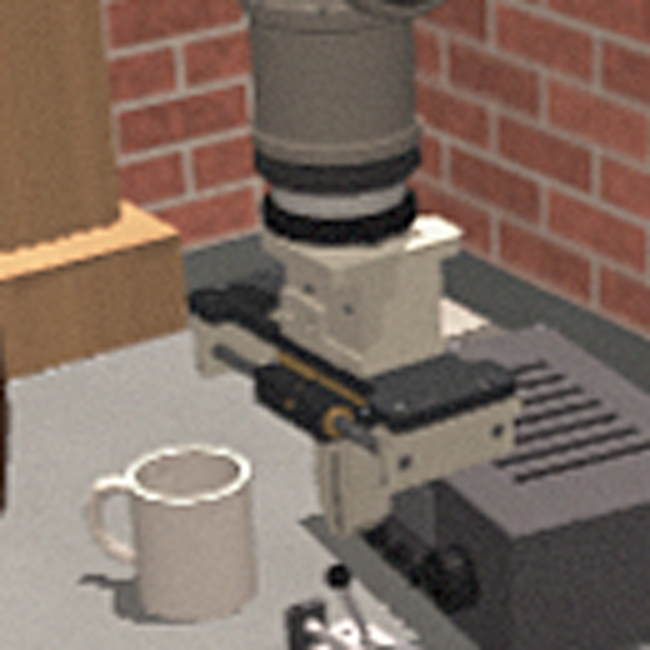

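Run:
```python
from h import *
S=cam('side')
for u,v in [(248.6,166.2),(248.6,167),(247.2,166.2)]:
    o,r=ray(S,u,v); k=(.629-o[0])/r[0]; print(o+k*r)
Q=pts(S).reshape(-1,3); s=(Q[:,0]>.615)&(Q[:,0]<.665)&(Q[:,1]>.125)&(Q[:,1]<.185)&(Q[:,2]>.162)&(Q[:,2]<.2)
print(s.sum(),np.sort(Q[s][:,2])[:12].round(4))
```

```text
[0.629      0.15048997 0.17889588]
[0.629      0.15068249 0.17651875]
[0.629      0.1571076  0.17615666]
91 [0.1764 0.1766 0.1769 0.1773 0.1779 0.1784 0.1786 0.1791 0.1798 0.1802
 0.1806 0.1807]
```

The visible fingertips are at z≈0.176 while the reported TCP z is 0.146. The start picture shows the same gap (0.229 seen, 0.199 reported). The fingers passed over the ball without touching it, so I take true z = reported z + 0.030. I'll back off, go lower and push again.

Call:
send_rows --pt "0.025 0 0 0 0 0 1" --pt "0.025 0 0 0 0 0 1" --pt "0 0 0 0 0 0 1" --pt "0 0 0.018 0 0 0 1" --pt "0 0 0.016 0 0 0 1"

```text
time: 3.6
tool_pos: [0.59, 0.156, 0.1126]
tool_rot: [3.141, 0.004, -3.141]
contact_force: [-0.1, -0.5, -0.9]
opening: 0.0005
```

Call:
send_rows --pt "0 0 0 0 0 0 1" --pt "0 0 0 0 0 0 1"

```text
time: 3.77
tool_pos: [0.589, 0.1558, 0.1112]
tool_rot: [-3.142, -0.001, 3.141]
contact_force: [0.4, -0.1, 0.5]
opening: 0.0003
```

```bash
python3 go.py 0.6445 0.155 0.111 3.1416
python3 - <<'E'
from h import *
S=cam('side')
save('k4.png',S['color'][120:240,185:315],5)
Q=pts(S).reshape(-1,3); s=(Q[:,0]>.565)&(Q[:,0]<.605)&(Q[:,1]>.125)&(Q[:,1]<.185)&(Q[:,2]>.12)&(Q[:,2]<.17)
print(s.sum(),np.sort(Q[s][:,2])[:12].round(4))
E
```

```text
t 3.77 pos [0.589  0.1558 0.1112] rot [-3.1415e+00 -1.2000e-03  3.1414e+00] F [ 0.39 -0.1   0.51] op 0.0003 q [ 0.13  0.57  1.4   0.    1.17 -1.44]
tool delta [-0.0555 -0.0008  0.0002] rows>= 1.3318638709993416
turn rotvec (tool) [-0.0001 -0.0012 -0.0002]
delta in turned frame [-0.0555 -0.0008  0.0002]
102 [0.1387 0.1403 0.1426 0.1428 0.1431 0.1432 0.1442 0.1446 0.145  0.1461
 0.1473 0.1475]
```

View pics/k4.png

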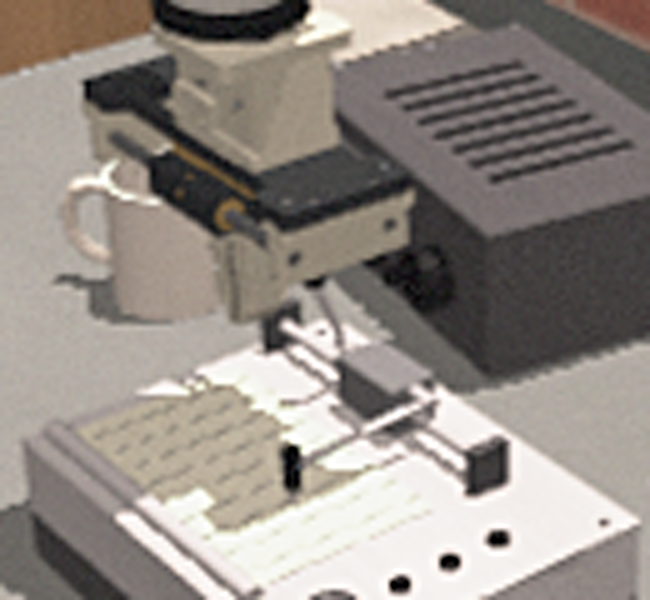

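The tip is now level with the ball, in front of it (finger at 255,300, ball partly hidden at 315,275). Now I'll push.

Call:
send_rows --pt "-0.008 0 0 0 0 0 1" --pt "-0.006 0 0 0 0 0 1" --pt "-0.005 0 0 0 0 0 1" --pt "-0.005 0 0 0 0 0 1" --pt "-0.005 0 0 0 0 0 1"

```text
time: 4.23
tool_pos: [0.6185, 0.1559, 0.1118]
tool_rot: [3.141, -0.0, 3.141]
contact_force: [-1.1, 0.4, 0.4]
opening: 0.0006
```

Call:
send_rows --pt "-0.005 0 0 0 0 0 1" --pt "-0.004 0 0 0 0 0 1" --pt "-0.004 0 0 0 0 0 1" --pt "-0.004 0 0 0 0 0 1" --pt "-0.004 0 0 0 0 0 1"

```text
time: 4.65
tool_pos: [0.6394, 0.1559, 0.1114]
tool_rot: [3.141, -0.0, 3.141]
contact_force: [-1.3, 1.4, -0.3]
opening: 0.0004
```

Call:
send_rows --pt "-0.002 0 0 0 0 0 1" --pt "-0.002 0 0 0 0 0 1" --pt "0 0 0 0 0 0 1"

```text
time: 4.9
tool_pos: [0.6432, 0.1558, 0.1111]
tool_rot: [3.142, -0.001, 3.141]
contact_force: [-1.2, 0.4, -1.4]
opening: 0.0004
```

```bash
python3 go.py 0.6445 0.155 0.111 3.1416
python3 - <<'E'
from h import *
S=cam('side')
save('k5.png',S['color'][120:240,185:315],5)
E
```

```text
t 4.9 pos [0.6432 0.1558 0.1111] rot [ 3.1416e+00 -5.0000e-04  3.1414e+00] F [-1.22  0.37 -1.41] op 0.0004 q [ 0.12  0.66  1.23  0.    1.25 -1.45]
tool delta [-0.0013 -0.0008  0.0001] rows>= 0.03740143663140302
turn rotvec (tool) [ 0.     -0.0005 -0.0002]
delta in turned frame [-0.0013 -0.0008  0.0001]
```

View pics/k5.png

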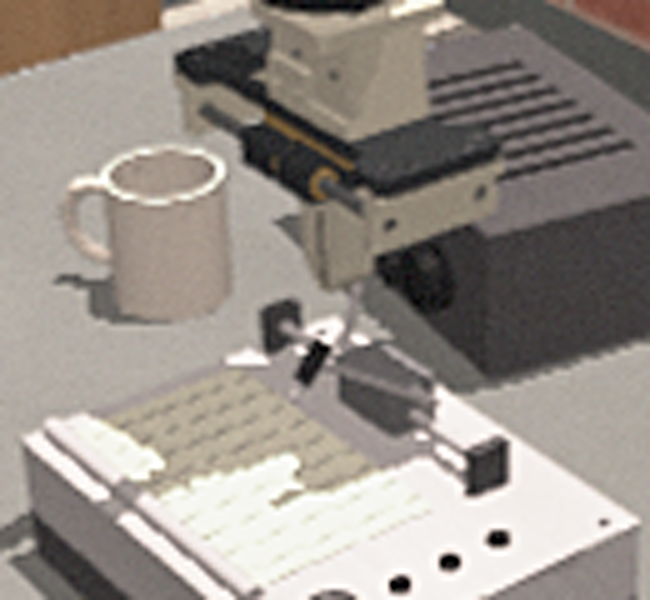

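The pen arm is swinging up (pen now at 312,362). I'll press on in small steps until the stop raises the force.

Call:
send_rows --pt "-0.001 0 0 0 0 0 1" --pt "-0.001 0 0 0 0 0 1" --pt "0 0 0 0 0 0 1"

```text
time: 5.2
tool_pos: [0.6444, 0.1558, 0.1113]
tool_rot: [-3.142, -0.002, 3.141]
contact_force: [-2.5, -0.2, -0.5]
opening: 0.0002
```

Call:
send_rows --pt "-0.001 0 0 0 0 0 1" --pt "-0.001 0 0 0 0 0 1" --pt "0 0 0 0 0 0 1"

```text
time: 5.45
tool_pos: [0.6451, 0.1559, 0.1111]
tool_rot: [-3.141, -0.005, -3.142]
contact_force: [-8.8, 0.4, 1.0]
opening: 0.0009
```

Stop reached: -8.8 N at the predicted x of 0.645. I'll back off and rise.

Call:
send_rows --pt "0.012 0 0 0 0 0 1" --pt "0.02 0 0 0 0 0 1" --pt "0.01 0 -0.03 0 0 0 0.5" --pt "0.01 0 -0.04 0 0 0 0.5" --pt "0.02 -0.02 -0.03 0 0 0 0.5"

```text
time: 5.87
tool_pos: [0.5765, 0.1379, 0.2141]
tool_rot: [3.14, 0.005, -3.14]
contact_force: [-0.5, -0.2, 1.2]
opening: 0.0157
```

Call:
send_rows --pt "0.01 -0.036 0 0 0 0 0.5" --pt "0.01 -0.038 0 0 0 0 0.5" --pt "0.01 -0.038 0 0 0 0 0.5" --pt "0.01 -0.038 0 0 0 0 0.5" --pt "0.01 -0.038 0 0 0 0 0.5"

```text
time: 6.28
tool_pos: [0.5251, -0.0541, 0.2124]
tool_rot: [-3.14, 0.003, -3.141]
contact_force: [0.9, -0.1, -0.2]
opening: 0.045
```

```bash
python3 go.py 0.491 -0.3197 0.22 3.165
python3 - <<'E'
from h import *
S=cam('side'); T=cam('top')
a=cv2.resize(S['color'][130:240,185:315],None,fx=3,fy=3,interpolation=2)
b=cv2.resize(T['color'][175:265,205:305],None,fx=3.6,fy=3.6666,interpolation=2)
save('k6.png',np.hstack([a,b[:330]]))
E
```

```text
t 6.28 pos [ 0.5251 -0.0541  0.2124] rot [-3.1404  0.0032 -3.1414] F [ 0.89 -0.11 -0.18] op 0.045 q [-0.25  0.33  1.5  -0.    1.31 -1.82]
tool delta [ 0.0342 -0.2656 -0.0074] rows>= 6.4239597294093524
turn rotvec (tool) [-0.0012  0.0032 -0.0232]
delta in turned frame [ 0.0403 -0.2647 -0.0076]
```

View pics/k6.png

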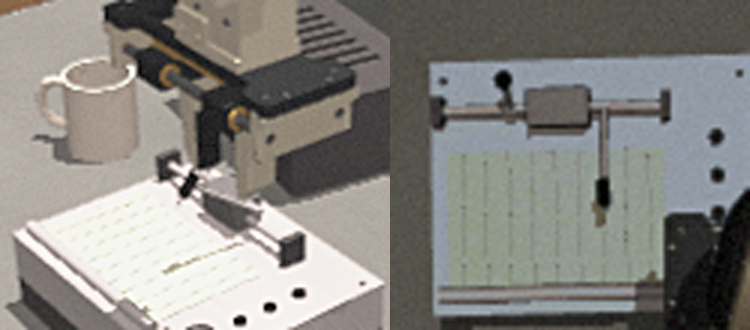

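Call:
send_rows --pt "0.006 -0.038 0 0 0 -0.02 0.5" --pt "0.006 -0.038 0 0 0 0 0.5" --pt "0.006 -0.038 0 0 0 0 0.5" --pt "0.006 -0.038 0 0 0 0 0.5" --pt "0.006 -0.038 0 0 0 0 0.5"

```text
time: 6.8
tool_pos: [0.4986, -0.2443, 0.2122]
tool_rot: [-3.14, 0.002, -3.121]
contact_force: [0.9, 0.2, -0.5]
opening: 0.0458
```

Call:
send_rows --pt "0.006 -0.038 0 0 0 0 0.5" --pt "0.004 -0.036 0 0 0 0 0.5" --pt "0 0 0 0 0 0 0.5" --pt "0 0 0 0 0 0 0.5"

```text
time: 7.13
tool_pos: [0.4897, -0.3184, 0.2114]
tool_rot: [-3.141, 0.001, -3.125]
contact_force: [-0.4, 0.4, -0.3]
opening: 0.0463
```

```bash
python3 go.py 0.491 -0.3197 0.063 3.165
python3 - <<'E'
from h import *
S=cam('side')
save('s1.png',S['color'][230:390,255:405],4.5)
E
```

```text
t 7.13 pos [ 0.4897 -0.3184  0.2114] rot [-3.1411e+00  1.0000e-03 -3.1248e+00] F [-0.37  0.4  -0.3 ] op 0.0463 q [-0.71  0.44  1.33  0.    1.36 -2.3 ]
tool delta [-0.0011 -0.0012  0.1484] rows>= 3.5583043435060193
turn rotvec (tool) [-0.0005  0.001  -0.0066]
delta in turned frame [-0.0013 -0.0013  0.1484]
```

View pics/s1.png

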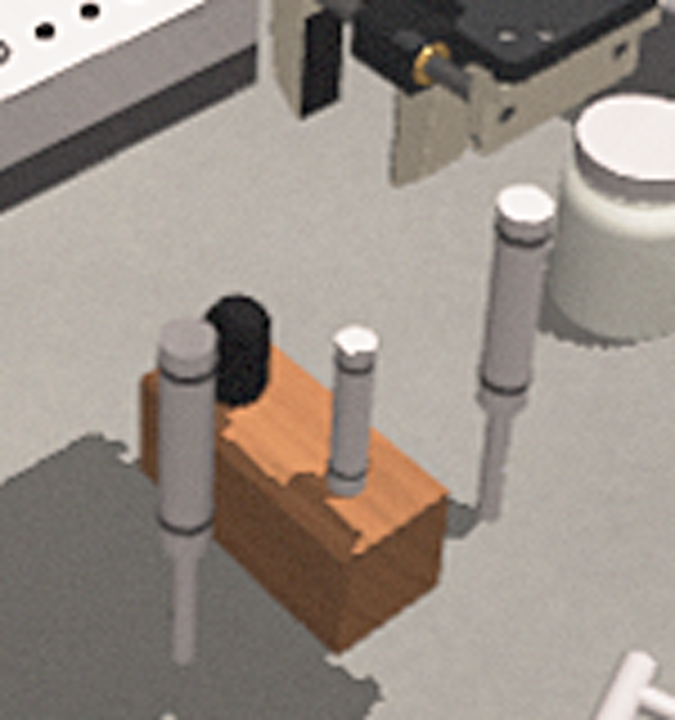

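Call:
send_rows --pt "-0.001 -0.001 0.035 0 0 0 0.5" --pt "0 0 0.035 0 0 0 0.5" --pt "0 0 0.02 0 0 0 0.5" --pt "0 0 0 0 0 0 0.5"

```text
time: 7.52
tool_pos: [0.489, -0.314, 0.1173]
tool_rot: [3.136, -0.006, -3.12]
contact_force: [-0.6, 0.5, -0.1]
opening: 0.0461
```

```bash
python3 go.py 0.491 -0.3197 0.063 3.165
python3 - <<'E'
from h import *
S=cam('side')
save('s2.png',S['color'][230:390,255:405],4.5)
E
```

```text
t 7.52 pos [ 0.489  -0.314   0.1173] rot [ 3.1357 -0.006  -3.1196] F [-0.59  0.49 -0.08] op 0.0461 q [-0.7   0.52  1.47  0.    1.16 -2.3 ]
tool delta [-0.0022 -0.006   0.0542] rows>= 1.3089462598923118
turn rotvec (tool) [ 0.0059 -0.006  -0.0015]
delta in turned frame [-0.0018 -0.0057  0.0543]
```

View pics/s2.png

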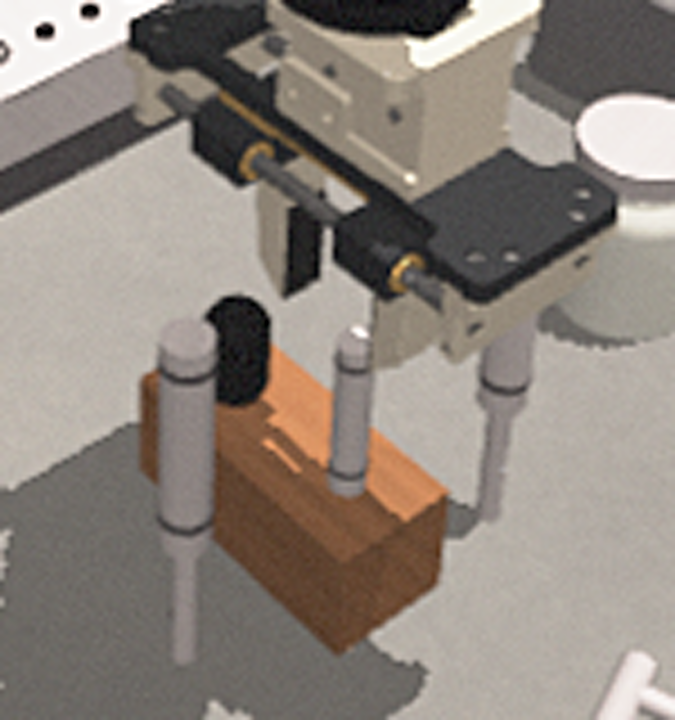

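Call:
send_rows --pt "0 0 0 0 0 0 0.5" --pt "0 0 0 0 0 0 0.5"

```text
time: 7.73
tool_pos: [0.492, -0.3179, 0.1238]
tool_rot: [-3.139, 0.003, -3.121]
contact_force: [-0.1, 0.1, -0.6]
opening: 0.046
```

```bash
python3 go.py 0.491 -0.3197 0.063 3.165
```

```text
t 7.73 pos [ 0.492  -0.3179  0.1238] rot [-3.1391e+00  3.1000e-03 -3.1206e+00] F [-0.1   0.11 -0.63] op 0.046 q [-0.7   0.52  1.46  0.    1.16 -2.3 ]
tool delta [ 0.0013 -0.0016  0.0608] rows>= 1.458407908983009
turn rotvec (tool) [-0.0025  0.0031 -0.0025]
delta in turned frame [ 0.0011 -0.0018  0.0608]
```

Call:
send_rows --pt "0 -0.001 0.015 0 0 0 0.5" --pt "0 0 0.018 0 0 0 0.5" --pt "0 0 0.015 0 0 0 0.5" --pt "0 0 0.01 0 0 0 0.5" --pt "0 0 0 0 0 0 0.5"

```text
time: 8.15
tool_pos: [0.4903, -0.3183, 0.0628]
tool_rot: [3.141, -0.001, -3.122]
contact_force: [-0.1, 0.2, -0.4]
opening: 0.0458
```

Call:
send_rows --pt "0 0 0 0 0 0 0.5" --pt "0 0 0 0 0 0 0.5"

```text
time: 8.32
tool_pos: [0.4914, -0.3194, 0.065]
tool_rot: [-3.14, 0.002, -3.122]
contact_force: [-0.0, -0.0, 0.5]
opening: 0.0461
```

```bash
python3 go.py 0.491 -0.3197 0.063 3.165
python3 - <<'E'
from h import *
S=cam('side')
save('s3.png',S['color'][230:390,255:405],4.5)
E
```

```text
t 8.32 pos [ 0.4914 -0.3194  0.065 ] rot [-3.1399e+00  2.0000e-03 -3.1217e+00] F [-0.02 -0.01  0.48] op 0.0461 q [-0.71  0.58  1.53  0.    1.03 -2.3 ]
tool delta [ 0.0004 -0.0003  0.002 ] rows>= 0.04877876818825467
turn rotvec (tool) [-0.0017  0.002  -0.0035]
delta in turned frame [ 0.0004 -0.0003  0.002 ]
```

View pics/s3.png

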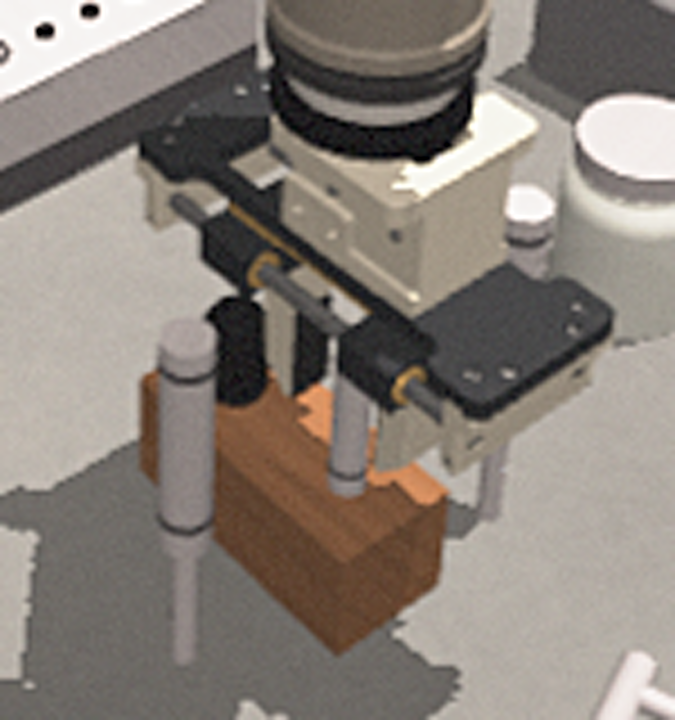

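The fingers straddle the short handle at (350,430). I'll close.

Call:
send_rows --pt "0 0 0 0 0 0 1" --pt "0 0 0 0 0 0 1" --pt "0 0 0 0 0 0 1" --pt "0 0 0 0 0 0 1" --pt "0 0 0 0 0 0 1" --newtons 45

```text
time: 8.78
tool_pos: [0.4906, -0.3188, 0.0636]
tool_rot: [-3.142, 0.0, -3.122]
contact_force: [0.1, -0.1, 0.6]
opening: 0.0174
```

Call:
send_rows --pt "0 0 -0.008 0 0 0 1" --pt "0 0 -0.015 0 0 0 1" --pt "0 0 -0.02 0 0 0 1" --pt "0 0 -0.025 0 0 0 1" --pt "0 0 -0.03 0 0 0 1"

```text
time: 9.2
tool_pos: [0.4898, -0.3182, 0.1618]
tool_rot: [3.14, -0.002, -3.122]
contact_force: [0.4, 0.2, -0.3]
opening: 0.0151
```

Call:
send_rows --pt "0 0 -0.03 0 0 0 1" --pt "0 0 -0.02 0 0 0 1" --pt "0 0 0 0 0 0 1" --pt "0 0 0 0 0 0 1"

```text
time: 9.53
tool_pos: [0.4909, -0.319, 0.2129]
tool_rot: [-3.14, 0.002, -3.122]
contact_force: [0.0, -0.6, -0.2]
opening: 0.015
```

```bash
python3 go.py 0.527 -0.0035 0.22 1.5708
python3 - <<'E'
from h import *
S=cam('side')
save('s4.png',S['color'][200:380,255:405],4)
E
```

```text
t 9.53 pos [ 0.4909 -0.319   0.2129] rot [-3.1399e+00  2.1000e-03 -3.1218e+00] F [ 0.02 -0.59 -0.16] op 0.015 q [-0.71  0.44  1.33  0.    1.37 -2.3 ]
tool delta [-0.0424  0.3147 -0.0075] rows>= 7.617140463666313
turn rotvec (tool) [4.0000e-04 2.9000e-03 1.5906e+00]
delta in turned frame [ 0.3155  0.0361 -0.0071]
```

View pics/s4.png

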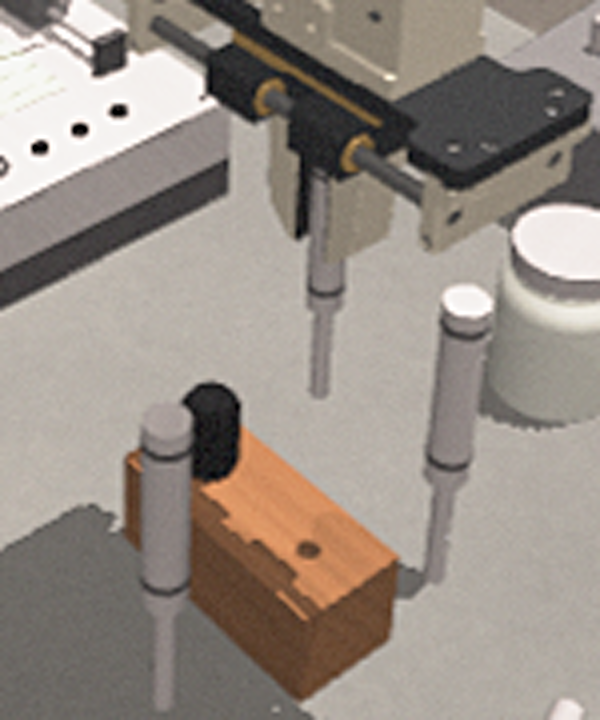

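Only the short stylus came up; the socket at (307,550) is empty and nothing else moved. Now I'll carry it over to the well, then turn the jaws along x, away from the raised pen.

Call:
send_rows --pt "-0.003 0.025 0 0 0 0 1" --pt "-0.005 0.036 0 0 0 0 1" --pt "-0.005 0.036 0 0 0 0 1" --pt "-0.005 0.036 0 0 0 0 1" --pt "-0.005 0.036 0 0 0 0 1"

```text
time: 10.0
tool_pos: [0.5091, -0.1474, 0.2096]
tool_rot: [3.14, -0.003, -3.122]
contact_force: [1.2, 0.5, 0.2]
opening: 0.0153
```

Call:
send_rows --pt "-0.005 0.036 0 0 0 0 1" --pt "-0.005 0.036 0 0 0 0 1" --pt "-0.005 0.036 0 0 0 0 1" --pt "-0.003 0.025 0 0 0 0 1" --pt "0 0.012 0 0 0 0 1"

```text
time: 10.42
tool_pos: [0.5244, -0.0007, 0.2099]
tool_rot: [3.14, -0.003, -3.119]
contact_force: [-0.8, 0.2, -0.7]
opening: 0.0154
```

Call:
send_rows --pt "0 0 0 0 0 0.08 1" --pt "0 0 0 0 0 0.12 1" --pt "0 0 0 0 0 0.12 1" --pt "0 0 0 0 0 0.12 1" --pt "0 0 0 0 0 0.12 1"

```text
time: 10.83
tool_pos: [0.5245, -0.0045, 0.2101]
tool_rot: [-3.14, -0.003, 2.595]
contact_force: [1.4, -0.1, -0.9]
opening: 0.0151
```

Call:
send_rows --pt "0 0 0 0 0 0.12 1" --pt "0 0 0 0 0 0.12 1" --pt "0 0 0 0 0 0.12 1" --pt "0 0 0 0 0 0.12 1" --pt "0 0 0 0 0 0.12 1"

```text
time: 11.25
tool_pos: [0.5245, -0.0046, 0.2101]
tool_rot: [-3.139, -0.001, 1.995]
contact_force: [-1.0, 0.8, 0.1]
opening: 0.0152
```

Call:
send_rows --pt "0 0 0 0 0 0.12 1" --pt "0 0 0 0 0 0.12 1" --pt "0 0 0 0 0 0.12 1" --pt "0 0 0 0 0 0.07 1" --pt "0 0 0 0 0 0 1"

```text
time: 11.67
tool_pos: [0.5246, -0.0046, 0.2102]
tool_rot: [-3.139, -0.0, 1.568]
contact_force: [0.4, 0.6, -0.5]
opening: 0.0153
```

```bash
python3 go.py 0.527 -0.0035 0.16 1.5708
python3 - <<'E'
from h import *
S=cam('side');T=cam('top'); np.savez('sw.npz',**S); np.savez('tw.npz',**T)
a=cv2.resize(S['color'][130:280,175:315],None,fx=3,fy=3,interpolation=2)
b=cv2.resize(T['color'][175:275,215:315],None,fx=3.6,fy=4.5,interpolation=2)
save('w1.png',np.hstack([a,b]))
E
```

```text
t 11.67 pos [ 0.5246 -0.0046  0.2102] rot [-3.1389e+00 -2.0000e-04  1.5683e+00] F [ 0.37  0.63 -0.53] op 0.0153 q [-0.15  0.33  1.5  -0.    1.31 -0.15]
tool delta [0.0011 0.0026 0.0502] rows>= 1.2061643913668953
turn rotvec (tool) [-0.0027 -0.0002 -0.0025]
delta in turned frame [0.0011 0.0024 0.0502]
```

View pics/w1.png

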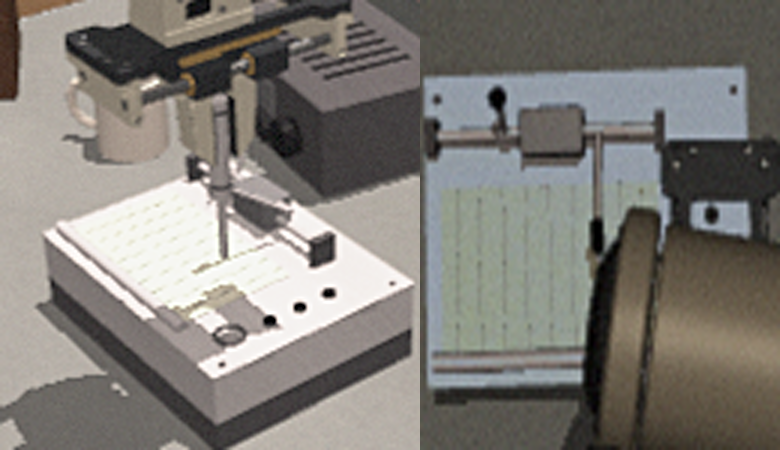

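Run:
```python
from h import *
S=dict(np.load('sw.npz'))
save('w2.png',S['color'][190:255,225:285],10)
Q=pts(S)
for v in range(196,220,2): print(v,[tuple((Q[v,u]*1000).round().astype(int).tolist()) for u in range(246,254)])
for p in [(.5246,-.0046,.152),(.527,-.0034,.078),(.5246,-.0046,.204)]: u,v=proj(S,p); print((u,v),((u-225)*10+5,(v-190)*10+5))
```

```text
196 [(518, -7, 208), (520, -7, 207), (521, -10, 208), (521, -13, 209), (524, -12, 208), (526, -13, 207), (645, 166, 77), (630, 139, 95)]
198 [(625, 165, 78), (628, 165, 77), (522, -7, 201), (523, -10, 202), (46, -758, 746), (636, 158, 77), (639, 157, 77), (629, 136, 91)]
200 [(619, 157, 78), (622, 157, 77), (522, -7, 196), (523, -10, 197), (525, -10, 196), (631, 150, 77), (633, 149, 77), (636, 149, 75)]
202 [(614, 149, 78), (618, 150, 76), (522, -7, 191), (523, -9, 191), (526, -9, 190), (625, 142, 77), (628, 141, 77), (628, 137, 78)]
204 [(608, 140, 78), (610, 139, 78), (520, -9, 187), (522, -10, 187), (524, -11, 186), (620, 134, 77), (622, 132, 77), (625, 132, 76)]
206 [(605, 135, 76), (606, 132, 77), (522, -5, 179), (523, -9, 181), (526, -8, 179), (529, -8, 178), (617, 125, 76), (618, 122, 77)]
208 [(599, 126, 77), (600, 122, 78), (522, -5, 174), (522, -9, 176), (524, -11, 176), (527, -10, 175), (610, 115, 78), (612, 114, 78)]
210 [(593, 117, 77), (595, 116, 77), (521, -6, 169), (523, -7, 169), (523, -11, 171), (527, -10, 169), (605, 108, 77), (608, 108, 76)]
212 [(586, 106, 80), (
[... 176 characters left out ...]
61), (524, -8, 159), (526, -10, 159), (593, 90, 79), (597, 91, 77)]
216 [(578, 95, 76), (581, 95, 75), (580, 89, 79), (582, 88, 79), (524, -9, 154), (588, 87, 77), (589, 83, 78), (592, 84, 76)]
218 [(572, 87, 77), (573, 83, 79), (576, 83, 78), (578, 82, 78), (579, 78, 79), (583, 81, 76), (587, 81, 74), (587, 76, 77)]
(np.float64(249.27401954810344), np.float64(215.6989702250891)) (np.float64(247.7401954810344), np.float64(261.9897022508911))
(np.float64(251.2505475060051), np.float64(241.47140401063797)) (np.float64(267.5054750600509), np.float64(519.7140401063797))
(np.float64(248.21402391482576), np.float64(195.93634893888424)) (np.float64(237.1402391482576), np.float64(64.36348938884237))
```

View pics/w2.png

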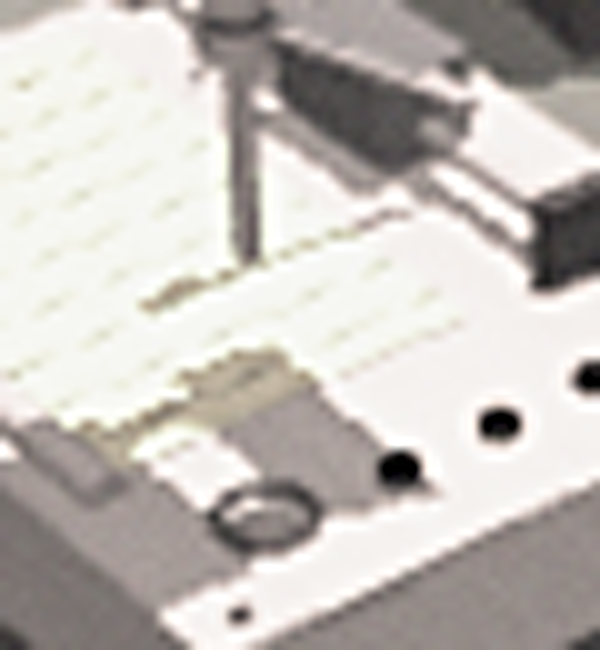

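The tip shows within about 0.1 px of where it was predicted, and so does the ring at (266,518). I'll correct the x/y and lower to just above the mouth.

Call:
send_rows --pt "0.001 0.0025 0.012 0 0 0 1" --pt "0 0 0.02 0 0 0 1" --pt "0 0 0.018 0 0 0 1" --pt "0 0 0.01 0 0 0 1" --pt "0 0 0 0 0 0 1"

```text
time: 12.18
tool_pos: [0.5262, -0.003, 0.1491]
tool_rot: [-3.137, -0.001, 1.573]
contact_force: [-0.8, 0.6, -0.1]
opening: 0.0156
```

Call:
send_rows --pt "0 0 0 0 0 0 1" --pt "0 0 0 0 0 0 1"

```text
time: 12.35
tool_pos: [0.5285, -0.0032, 0.1524]
tool_rot: [3.14, 0.0, 1.572]
contact_force: [-0.2, -0.3, 0.4]
opening: 0.0155
```

```bash
python3 go.py 0.527 -0.0035 0.115 1.5708
python3 - <<'E'
from h import *
S=cam('side')
save('w3.png',S['color'][180:260,215:295],7.5)
s=observe(); p=np.array(s['tool_pos'])
u,v=proj(S,p-[0,0,.058]); print((u-215)*7.5+3.7,(v-180)*7.5+3.7)
u,v=proj(S,(.527,-.0034,.078)); print((u-215)*7.5+3.7,(v-180)*7.5+3.7)
E
```

```text
t 12.35 pos [ 0.5285 -0.0032  0.1524] rot [3.1401e+00 2.0000e-04 1.5719e+00] F [-0.2  -0.28  0.42] op 0.0155 q [-0.15  0.39  1.59  0.    1.16 -0.15]
tool delta [-0.0003 -0.0015  0.0374] rows>= 0.8979462528857817
turn rotvec (tool) [0.0015 0.0002 0.0011]
delta in turned frame [-0.0003 -0.0015  0.0374]
277.1069654975689 419.3468364990518
275.5791062950382 464.7355300797847
```

View pics/w3.png

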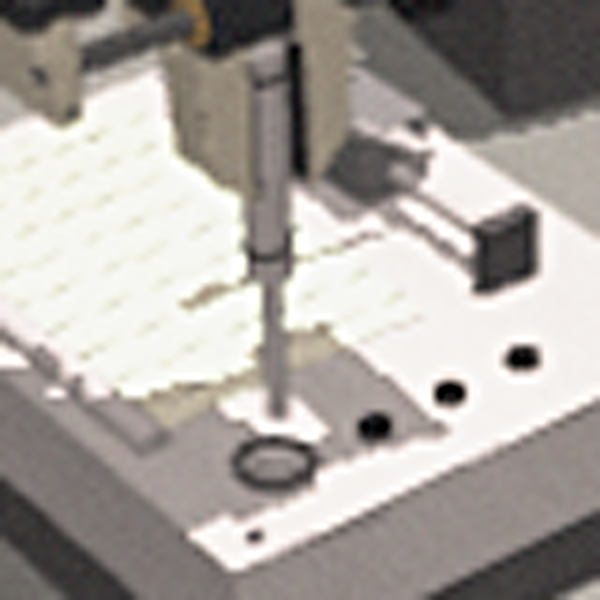

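Call:
send_rows --pt "0 -0.001 0.005 0 0 0 1" --pt "0 0 0.006 0 0 0 1" --pt "0 0 0.006 0 0 0 1" --pt "0 0 0.005 0 0 0 1" --pt "0 0 0 0 0 0 1"

```text
time: 12.82
tool_pos: [0.526, -0.0029, 0.1281]
tool_rot: [-3.139, -0.0, 1.571]
contact_force: [-0.1, -0.5, -0.3]
opening: 0.0152
```

```bash
python3 go.py 0.527 -0.0035 0.099 1.5708
python3 - <<'E'
from h import *
S=cam('side')
save('w4.png',S['color'][180:260,215:295],7.5)
E
```

```text
t 12.82 pos [ 0.526  -0.0029  0.1281] rot [-3.1392e+00 -4.0000e-04  1.5714e+00] F [-0.13 -0.54 -0.29] op 0.0152 q [-0.15  0.41  1.62  0.    1.11 -0.15]
tool delta [-0.0006  0.0011  0.0291] rows>= 0.6989157348999874
turn rotvec (tool) [-0.0024 -0.0004  0.0006]
delta in turned frame [-0.0006  0.001   0.0291]
```

View pics/w4.png

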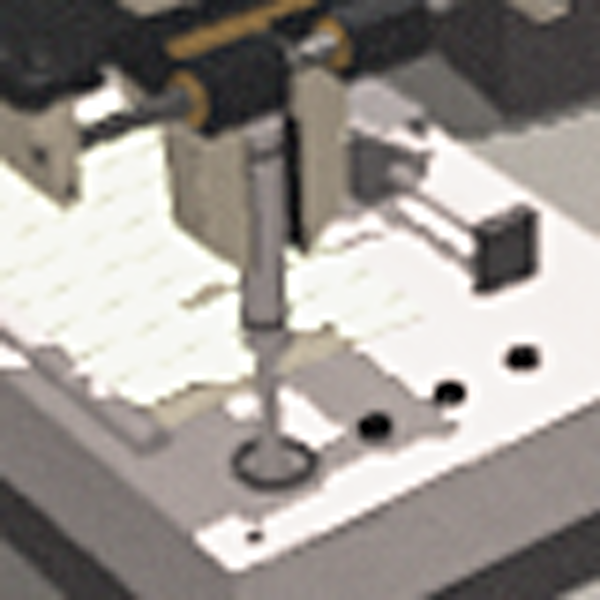

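The tip has entered the ring near its centre (270,458 against 275,463). I'll go down in small steps, watching the force.

Call:
send_rows --pt "0 0.0005 0.006 0 0 0 1" --pt "0 0 0.006 0 0 0 1" --pt "0 0 0.006 0 0 0 1" --pt "0 0 0.004 0 0 0 1" --pt "0 0 0 0 0 0 1"

```text
time: 13.28
tool_pos: [0.5266, -0.0029, 0.1063]
tool_rot: [-3.14, -0.0, 1.571]
contact_force: [0.3, 0.0, 0.7]
opening: 0.0153
```

Call:
send_rows --pt "0 0 0.003 0 0 0 1" --pt "0 0 0.002 0 0 0 1" --pt "0 0 0 0 0 0 1" --pt "0 0 0 0 0 0 1"

```text
time: 13.62
tool_pos: [0.5274, -0.003, 0.1025]
tool_rot: [3.142, -0.0, 1.571]
contact_force: [-0.1, 0.3, -0.6]
opening: 0.0156
```

Call:
send_rows --pt "0 0 0.002 0 0 0 1" --pt "0 0 0.002 0 0 0 1" --pt "0 0 0 0 0 0 1" --pt "0 0 0 0 0 0 1"

```text
time: 13.95
tool_pos: [0.5275, -0.003, 0.0986]
tool_rot: [3.141, -0.0, 1.571]
contact_force: [1.1, -0.9, 0.4]
opening: 0.0151
```

Call:
send_rows --pt "0 0 0.002 0 0 0 1" --pt "0 0 0.001 0 0 0 1" --pt "0 0 0 0 0 0 1" --pt "0 0 0 0 0 0 1"

```text
time: 14.28
tool_pos: [0.5275, -0.0031, 0.0957]
tool_rot: [3.141, 0.0, 1.571]
contact_force: [0.0, -0.0, 2.4]
opening: 0.0154
```

Call:
send_rows --pt "0 0 0.001 0 0 0 1" --pt "0 0 0.001 0 0 0 1" --pt "0 0 0 0 0 0 1" --pt "0 0 0 0 0 0 1"

```text
time: 14.62
tool_pos: [0.5275, -0.003, 0.0937]
tool_rot: [3.141, -0.0, 1.571]
contact_force: [0.5, -0.0, 5.1]
opening: 0.0152
```

Call:
send_rows --pt "0 0 0.001 0 0 0 1" --pt "0 0 0 0 0 0 1" --pt "0 0 0 0 0 0 1"

```text
time: 14.87
tool_pos: [0.5275, -0.003, 0.0927]
tool_rot: [3.141, -0.0, 1.571]
contact_force: [-1.2, -0.3, 4.0]
opening: 0.0157
```

Call:
send_rows --pt "0 0 0.001 0 0 0 1" --pt "0 0 0 0 0 0 1" --pt "0 0 0 0 0 0 1"

```text
time: 15.12
tool_pos: [0.5277, -0.0031, 0.0925]
tool_rot: [3.14, 0.0, 1.571]
contact_force: [-0.6, 0.6, 11.9]
opening: 0.0155
```

```bash
python3 go.py 0.527 -0.0035 0.093 1.5708
```

```text
t 15.12 pos [ 0.5277 -0.0031  0.0925] rot [3.1402e+00 2.0000e-04 1.5715e+00] F [-0.6   0.6  11.94] op 0.0155 q [-0.15  0.46  1.67  0.    1.02 -0.15]
tool delta [-0.0004 -0.0007 -0.0005] rows>= 0.024272564427208307
turn rotvec (tool) [0.0014 0.0002 0.0007]
delta in turned frame [-0.0004 -0.0007 -0.0005]
```

The rigid stop is reached: 11.9 N, z stopped moving, and the tip is about 43 mm below the mouth. I'll hold and check.

Call:
send_rows --pt "0 0 0.0003 0 0 0 1" --pt "0 0 0 0 0 0 1" --pt "0 0 0 0 0 0 1" --pt "0 0 0 0 0 0 1" --pt "0 0 0 0 0 0 1"

```text
time: 15.53
tool_pos: [0.5278, -0.0031, 0.0924]
tool_rot: [3.14, 0.0, 1.572]
contact_force: [-1.6, -0.3, 13.1]
opening: 0.0153
```

Run:
```python
from h import *
S=cam('side');T=cam('top')
save('f1.png',S['color'][110:270,170:310],4.5); save('f2.png',T['color'],1.4)
T0=dict(np.load('top0.npz')); P=pts(T)
for n,(u,v) in dict(jar=(388,178),mug=(147,190),mic=(292,150),t1=(423,230),t2=(415,290),drv=(382,258)).items():
    print(n,np.round(P[v,u],3))
for n,b in dict(jar=(370,160,405,200),mug=(128,170,168,210),mic=(272,135,312,166),drv=(366,245,398,272)).items():
    x=np.abs(T['color'][b[1]:b[3],b[0]:b[2]].astype(int)-T0['color'][b[1]:b[3],b[0]:b[2]]).mean(); print(n,'mean diff',x.round(1))
# shoulder height of stylus in hand: fingers/tip
s=observe(); print(s['time'],np.round(s['tool_pos'],4),np.round(s['contact_force'],1),s['opening'])
```

```text
jar [ 0.714 -0.27   0.102]
mug [0.698 0.451 0.005]
mic [0.813 0.    0.034]
t1 [ 0.565 -0.335  0.181]
t2 [ 0.411 -0.31   0.18 ]
drv [ 0.489 -0.247  0.1  ]
jar mean diff 4.5
mug mean diff 4.3
mic mean diff 4.4
drv mean diff 4.3
15.6333 [ 0.5278 -0.0031  0.0924] [-2.3  0.8 13.9] 0.01505046721899875
```

View pics/f1.png

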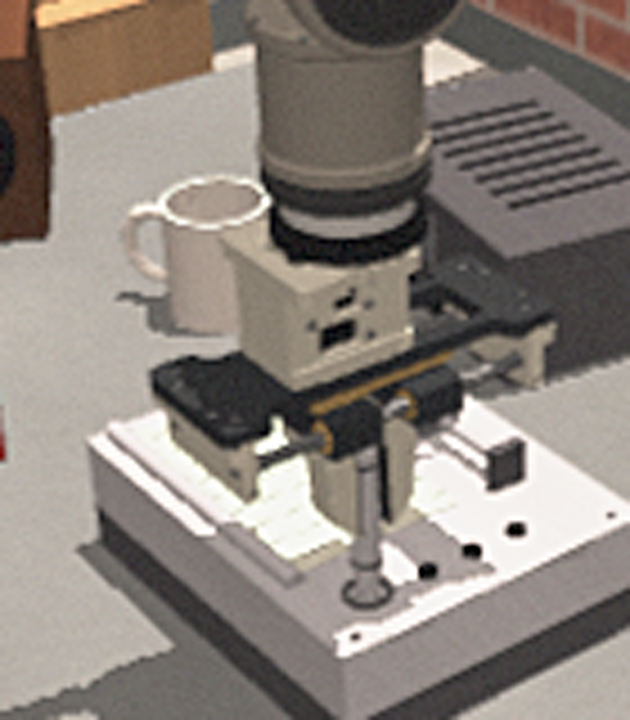

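View pics/f2.png

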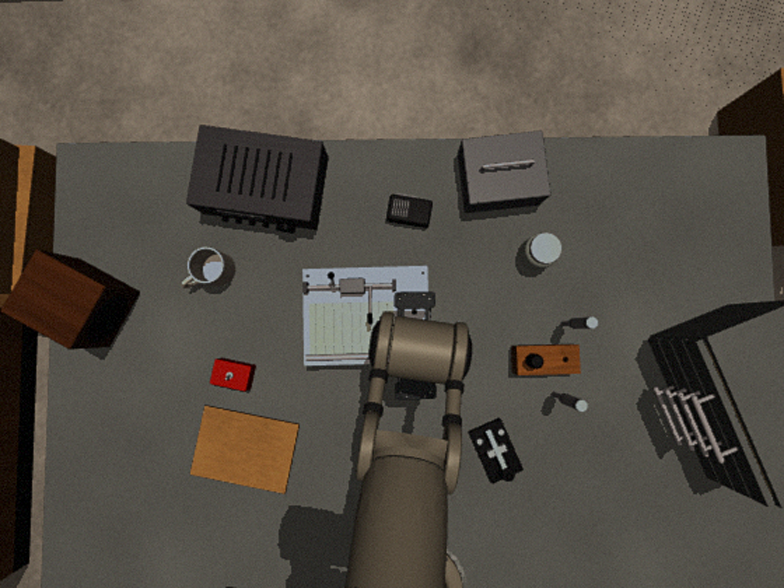

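The side view shows the shaft down the ring (367,590) with the handle shoulder still above it. The top view shows the lever ball back at (331,275) and the pen swung back; the jar, mug, mic and driver are unmoved. Handing in.

Run:
```python
from h import *
s=observe(); print(np.round(s['contact_force'],1),np.round(s['tool_pos'],4)); print(workorder.hand_in())
```

```text
[-2.3  0.8 13.9] [ 0.5278 -0.0031  0.0924]
the job is handed in; nothing more can be done
None
```

I did the job in the order asked and handed it in at about 15.6 s of the 54 s. The arm is still holding the button down with the stylus; hand-in gave no verdict.

**Pen lift:** I pushed the lever back until it met its stop (8.8 N, at the x I had worked out). The top view before hand-in shows the lever ball to the rear and the pen still swung back.

**Stylus and button:** I took the short stylus from the stand's -y socket, not the two taller look-alikes standing on the desk. It went down the hole until z stopped changing, with the tip about 43 mm below the mouth. The last reading was 13.9 N down, against the 5.6 N needed to hold the button. The gripper was at 45 N on the handle, opening 15 mm.

**Other items:** the jar, mug, microphone and screwdriver looked the same in the final top picture as in the first one.

**What disagreed:**
- **Height reading:** the reported TCP height was about 30 mm below where the cameras showed the fingertips. Because of that, my first pass at the lever went over the ball without touching it. I corrected for 30 mm from then on, and both contact heights, at the lever and at the button, fitted.
- **Force dip:** one reading fell from 5.1 N to 4.0 N just before the button's stop, which I took as sensor noise.
- **Not seen directly:** the button itself is out of sight in the hole, so "fully down" rests on the force and the depth.

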